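Put the wiped-down dumbbells back on their saddles

TASK

The four small dumbbells have dried after cleaning: move them one by one from the wire drying rack to the storage rack, in the order set by its coloured saddles: each dumbbell on the saddle of its own colour, with both heads down in the cradles and centred. Set each one down, do not drop it, let go of it, and leave the spray bottle and the putty tub standing where they are.

Things in the scene. Friction and masses are not known exactly. Their poses are not given: they have to be found in the camera images.
- yellow_dumbbell: yellow vinyl dumbbell, about 0.25 kg: two round heads 44 mm across and 28 mm long, joined by a round handle 26 mm thick and 80 mm long between the heads. Starts level in the drying rack (dumbbells 75 mm apart). Origin: middle of the handle, on its axis. y runs along the handle; both ends are alike and it may be rolled about y.
- yellow_saddle: empty yellow plastic saddle, fixed on the storage rack (saddles 75 mm apart): strip 46 x 142 x 4 mm with two 45-degree V cradles, 22 mm wide along y, centred at y = +-57 mm, 30 mm high, for a dumbbell's heads. Origin: centre of the strip's underside, 20 mm above the table. y: along the seated handle, z up. The yellow dumbbell, seated, has its handle axis 37 mm above the origin.
- red_dumbbell: red vinyl dumbbell, about 0.38 kg: two round heads 48 mm across and 32 mm long, joined by a round handle 26 mm thick and 80 mm long between the heads. Starts level in the drying rack (dumbbells 75 mm apart). Origin: middle of the handle, on its axis. y runs along the handle; both ends are alike and it may be rolled about y.
- red_saddle: empty red plastic saddle, fixed on the storage rack (saddles 75 mm apart): strip 46 x 142 x 4 mm with two 45-degree V cradles, 22 mm wide along y, centred at y = +-57 mm, 30 mm high, for a dumbbell's heads. Origin: centre of the strip's underside, 20 mm above the table. y: along the seated handle, z up. The red dumbbell, seated, has its handle axis 40 mm above the origin.
- green_dumbbell: green vinyl dumbbell, about 0.52 kg: two round heads 52 mm across and 36 mm long, joined by a round handle 26 mm thick and 80 mm long between the heads. Starts level in the drying rack (dumbbells 75 mm apart). Origin: middle of the handle, on its axis. y runs along the handle; both ends are alike and it may be rolled about y.
- green_saddle: empty green plastic saddle, fixed on the storage rack (saddles 75 mm apart): strip 46 x 142 x 4 mm with two 45-degree V cradles, 22 mm wide along y, centred at y = +-57 mm, 30 mm high, for a dumbbell's heads. Origin: centre of the strip's underside, 20 mm above the table. y: along the seated handle, z up. The green dumbbell, seated, has its handle axis 43 mm above the origin.
- blue_dumbbell: blue vinyl dumbbell, about 0.68 kg: two round heads 56 mm across and 40 mm long, joined by a round handle 26 mm thick and 80 mm long between the heads. Starts level in the drying rack (dumbbells 75 mm apart). Origin: middle of the handle, on its axis. y runs along the handle; both ends are alike and it may be rolled about y.
- blue_saddle: empty blue plastic saddle, fixed on the storage rack (saddles 75 mm apart): strip 46 x 142 x 4 mm with two 45-degree V cradles, 22 mm wide along y, centred at y = +-57 mm, 30 mm high, for a dumbbell's heads. Origin: centre of the strip's underside, 20 mm above the table. y: along the seated handle, z up. The blue dumbbell, seated, has its handle axis 46 mm above the origin.
- spray_bottle: white disinfectant spray bottle with a grey trigger head, 72 mm across and 207 mm tall, standing on the table to the left of the racks as the robot sees them; a bystander. Origin: centre of its base.
- putty_tub: small tan tub of therapy putty with a black lid, 77 mm across and 50 mm tall, standing on the table beyond the racks, in the middle; a bystander. Origin: centre of its base.
There are look-alikes about, which are no part of the job. Leave any pink look-alike of the blue_dumbbell alone.

How it is judged (in metres and radians):
At the end, for the whole second after the job is handed in: Each dumbbell lies in the saddle of its own colour: the middle of its handle within 8 mm of the saddle's middle across the handle and 15 mm along it, within 6 mm of its seated height, handle within 0.12 rad (7 degrees) of the saddle's direction, at rest and released (x of yellow_dumbbell in the frame of yellow_saddle between -0.008 and 0.008 m and y of yellow_dumbbell in the frame of yellow_saddle between -0.015 and 0.015 m and z of yellow_dumbbell in the frame of yellow_saddle between 0.0311 and 0.0431 m and angle between the y axis of yellow_dumbbell and the y axis of yellow_saddle, either way round below 0.12 rad and linear speed of each of yellow_dumbbell, red_dumbbell, green_dumbbell, blue_dumbbell below 0.02 m/s and angular speed of each of yellow_dumbbell, red_dumbbell, green_dumbbell, blue_dumbbell below 0.2 rad/s and contact force between each of yellow_dumbbell, red_dumbbell, green_dumbbell, blue_dumbbell and the fingers below 0.1 N and x of red_dumbbell in the frame of red_saddle between -0.008 and 0.008 m and y of red_dumbbell in the frame of red_saddle between -0.015 and 0.015 m and z of red_dumbbell in the frame of red_saddle between 0.0339 and 0.0459 m and angle between the y axis of red_dumbbell and the y axis of red_saddle, either way round below 0.12 rad and x of green_dumbbell in the frame of green_saddle between -0.008 and 0.008 m and y of green_dumbbell in the frame of green_saddle between -0.015 and 0.015 m and z of green_dumbbell in the frame of green_saddle between 0.0368 and 0.0488 m and angle between the y axis of green_dumbbell and the y axis of green_saddle, either way round below 0.12 rad and x of blue_dumbbell in the frame of blue_saddle between -0.008 and 0.008 m and y of blue_dumbbell in the frame of blue_saddle between -0.015 and 0.015 m and z of blue_dumbbell in the frame of blue_saddle between 0.0396 and 0.0516 m and angle between the y axis of blue_dumbbell and the y axis of blue_saddle, either way round below 0.12 rad); the robot touches nothing.
It fails at once if a dumbbell is dropped (in free fall faster than 0.6 m/s, about 18 mm of fall) ((contact force between yellow_dumbbell and anything else below 0.1 N and linear speed of yellow_dumbbell above 0.6 m/s) or (contact force between red_dumbbell and anything else below 0.1 N and linear speed of red_dumbbell above 0.6 m/s) or (contact force between green_dumbbell and anything else below 0.1 N and linear speed of green_dumbbell above 0.6 m/s) or (contact force between blue_dumbbell and anything else below 0.1 N and linear speed of blue_dumbbell above 0.6 m/s)).
It fails at once if the spray bottle is shifted more than 30 mm or tipped (distance of spray_bottle from where it was at the start of the episode above 0.03 m or angle between spray_bottle's own z axis and vertical above 0.3 rad).
It fails at once if the putty tub is shifted more than 30 mm or tipped (distance of putty_tub from where it was at the start of the episode above 0.03 m or angle between putty_tub's own z axis and vertical above 0.3 rad).
It also fails if it takes over 112 s, if anything falls off the work surface, if the arm or the gripper's body presses on something with over 40 N, if the wrist force passes 120 N, or if a joint passes its speed limit or range.

ROBOT

A 7-joint arm with a two-finger parallel gripper is mounted at the origin on the work surface. World frame = base frame: x ahead of the robot, y to its left, z up, the work surface at z = 0. Lengths are in mm, angles in rad, forces in N, time in s.
With the tool pointing down it reaches from about 350 to 900 mm from the base axis. Payload 7.2 kg.
Tool frame: the origin (TCP) lies on the centre line of the jaws, within the pads' length; the fingertips stand r.nose_length ahead of it and the grasp point (between the pads) lies 2 mm behind it (r.nose_length is the distance from the TCP to the fingertips, in mm); x points along the fingers, y is the direction in which the jaws open and shut, and the axes are right-handed (so a half turn about x gives the same grasp; the last joint's range is limited). The gripper opens to 88 mm and grips with 3 to 60 N. Pads are 20 mm wide; open, the fingers measure 115 mm over their backs; the gripper's body (75 mm by 178 mm) begins 61 mm behind the grasp point.
Start: joints at [-1.374, 0.411, -0.013, 1.596, 0.006, 1.134, -0.082], TCP at [163.582, 603.217, 207.153] pointing down, gripper open.
Joint ranges: [-2.95, 2.95], [-0.29, 1.99], [-1.47, 1.44], [0.14, 2.54], [-1.03, 4.17], [0.13, 1.85], [-2.86, 2.86]. Speed limits (rad/s): [2.39, 2.39, 3.01, 3.01, 3.14, 3.14, 3.14].

INTERFACE

Orientations are given as a unit quaternion [x, y, z, w].
In Python, from plant import r, jaws, kin, get_image, camera_params gives the robot as it stands. The module is installed in compiled form; this text tells all that it offers. Calls block until the motion is done:
- r.goto(position, orientation): joint-space move of the TCP to a pose.
- r.servo_line(position, max_speed=150, orientation=None): straight line of the TCP; orientation=None keeps the orientation; max_speed is the mean speed in mm/s.
- r.movej(angles): joint-space move.
- jaws.open_gripper() and jaws.close_gripper(strength=None): open the fingers fully, or close them until they stop; strength is the grip in N (None keeps the last).
- r.sleep(seconds).
- kin.ik(position, orientation): joint angles nearest the present ones, or None.
- r.observe(): the state.
- get_image(name): name is "side" or "top" or "wrist"; returns the picture (384x512x3 uint8, red, green, blue); there is no depth.
- camera_params(name): a dict with "fx", "fy", "cx", "cy" (pixels), "rvec" (rotation vector, rad) and "tvec" (3), from world to camera coordinates, as OpenCV has them. Camera axes: x right, y down, z forward; pixel columns grow to the right and rows downward; lengths in mm; the calibration is good to about 2 mm. A picture is of the moment at which its call begins: read the wrist's pose just before it. camera_params takes no time and is no camera call; for the wrist camera it gives the pose at the moment of the call.
A pose or a line that the arm cannot do raises r.MotionError and nothing moves.
- r.hand_in(): hands the job in, once; it reports no verdict.
The state is a dict: "t": time; "joints": joint angles; "qvel": joint speeds; "joint_torque": joint torques, N m; "eef_pos": TCP position; "eef_rot": TCP orientation; "force": force on the tool from outside, world axes, zero at the start; "torque": the same for the moment, N m; "width": finger opening in mm.
Only numpy, scipy, OpenCV 4.12 (cv2) and the standard library are available. Lean on these libraries where they do the work, as an engineer would, in place of code of your own. Each camera call takes 0.05 s, during which the arm holds its last target. There are 200 camera calls.

## Working session

There is one attempt and no reset: what is moved stays moved. The work goes in short steps, each a Python script; the robot and the scene stay as the last script left them, time stands still between calls to the robot, and variables do not carry over. Pictures are saved under pics/ and viewed, about 12 in all and at most 16, crops included, and the job is handed in when it is done.

```bash
mkdir -p pics
python3 - <<'E'
from plant import r,jaws,kin,get_image,camera_params
import cv2
s=r.observe();print(s['t'],s['eef_pos'],s['eef_rot'],s['width'],r.nose_length)
for n in ("top","side"):
    cv2.imwrite(f"pics/{n}0.png",cv2.resize(get_image(n)[:,:,::-1],(800,600),interpolation=cv2.INTER_CUBIC))
    print(n,camera_params(n))
print(camera_params("wrist"))
E
```

```text
0.0 [163.51323798 602.68864839 206.31509037] [ 0.09277356  0.70093622 -0.09390072  0.70090238] 88.02066825504738 17.0
top {'fx': 453.51991443861425, 'fy': 453.51991443861425, 'cx': 253.71566190946126, 'cy': 187.20926958475735, 'rvec': array([ 2.19208816, -2.15073302,  0.10459386]), 'tvec': array([ 115.44792746,  616.9650332 , 1536.84337962])}
side {'fx': 495.61439251398195, 'fy': 495.61439251398195, 'cx': 257.663612516767, 'cy': 195.31517860069494, 'rvec': array([ 2.0556292 , -0.78125058,  0.40250873]), 'tvec': array([-389.43874364,  325.38384241, 1129.44429895])}
{'fx': 337.48328259339905, 'fy': 337.48328259339905, 'cx': 261.5606919998937, 'cy': 190.57266327730576, 'rvec': array([-2.30636591, -1.76452896, -0.25139116]), 'tvec': array([-624.19637397,  -34.77911738,  392.05421013])}
```

View pics/top0.png

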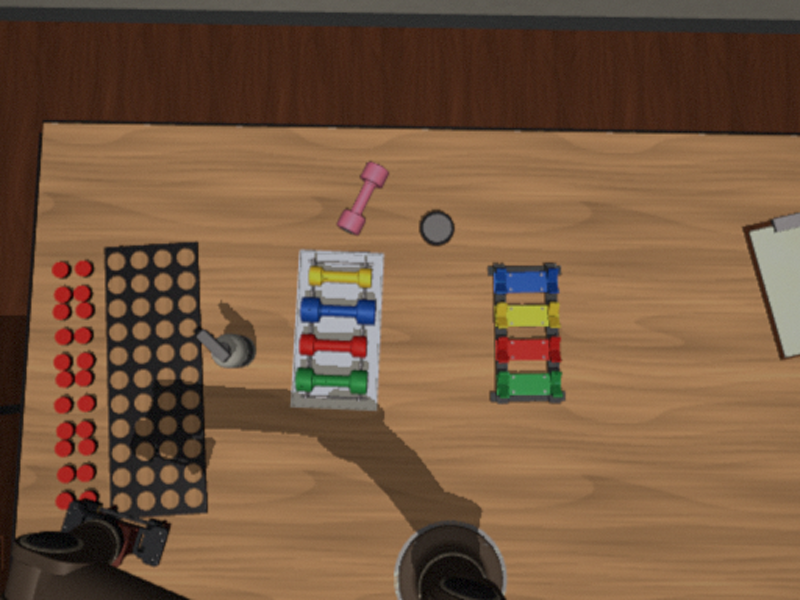

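View pics/side0.png

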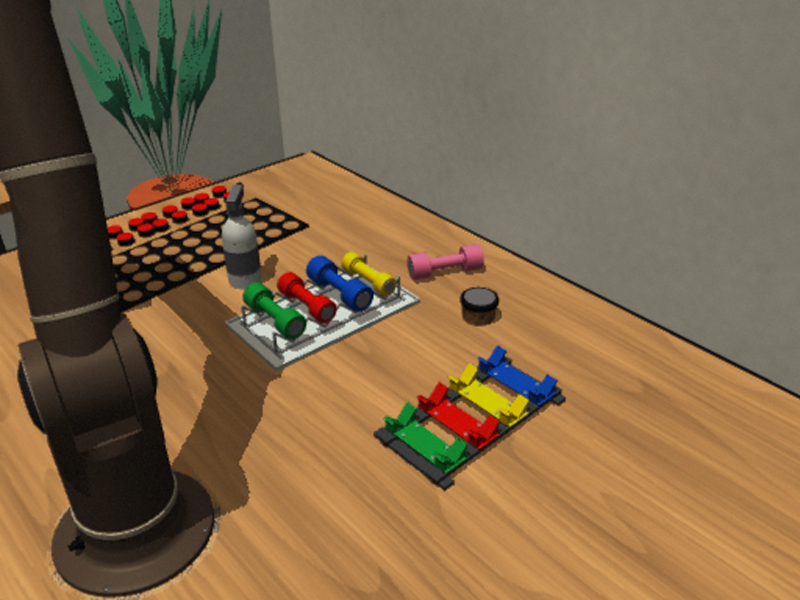

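The top view shows the dumbbells yellow, blue, red, green from far to near at x≈340, y≈276–381, and the saddles blue, yellow, red, green at x≈527, y≈281–386. A pink look-alike lies beyond them. Next I'll segment by colour and triangulate with both cameras.

```bash
cat > h.py <<'E'
from plant import r,jaws,kin,get_image,camera_params
import cv2, numpy as np
from scipy.spatial.transform import Rotation as R
HUE=dict(yellow=(22,34),red=(175,185),green=(50,80),blue=(105,122))
def mask(img,c):
    h=cv2.cvtColor(img,cv2.COLOR_RGB2HSV).astype(int); lo,hi=HUE[c]
    H=h[...,0]; H=np.where(H<10,H+180,H) if c=="red" else H
    return ((H>=lo)&(H<=hi)&(h[...,1]>(170 if c in("yellow","red") else 130))&(h[...,2]>40)).astype(np.uint8)
def blobs(img,c,n=2,amin=60):
    m=cv2.morphologyEx(mask(img,c),cv2.MORPH_CLOSE,np.ones((5,5),np.uint8))
    k,l,st,ce=cv2.connectedComponentsWithStats(m)
    out=[]
    for i in sorted(range(1,k),key=lambda i:-st[i,4])[:n]:
        if st[i,4]<amin: continue
        pts=np.argwhere(l==i)[:,::-1].astype(np.float32)
        rc=cv2.minAreaRect(pts); out.append((ce[i],np.array(rc[0]),rc[1],rc[2],int(st[i,4])))
    return out
def P(p):
    Rm=cv2.Rodrigues(p['rvec'])[0]; K=np.array([[p['fx'],0,p['cx']],[0,p['fy'],p['cy']],[0,0,1]])
    return K,Rm,np.array(p['tvec']).reshape(3)
def atz(p,uv,z):
    K,Rm,t=P(p); d=Rm.T@np.linalg.inv(K)@[uv[0],uv[1],1]; o=-Rm.T@t
    return o+d*(z-o[2])/d[2]
def tri(p1,a,p2,b):
    M=lambda p:(lambda K,Rm,t:K@np.c_[Rm,t])(*P(p))
    X=cv2.triangulatePoints(M(p1),M(p2),np.array(a,float).reshape(2,1),np.array(b,float).reshape(2,1))[:,0]
    return X[:3]/X[3]
E
python3 - <<'E'
from h import *
np.set_printoptions(precision=1,suppress=True)
T,S=get_image("top"),get_image("side"); pt,ps=camera_params("top"),camera_params("side")
for c in HUE:
    bt=sorted([b for b in blobs(T,c,6) if 180<b[0][0]<370 and b[0][1]>150],key=lambda b:b[0][0])
    bs=sorted([b for b in blobs(S,c,8) if b[0][0]>150 and b[0][1]>155],key=lambda b:b[0][0])
    print(c)
    for b in bt: print('  T',b[0],b[1],b[2],b[3],b[4],'z55',atz(pt,b[1],55)[:2],'z24',atz(pt,b[1],24)[:2])
    for b in bs: print('  S',b[0],b[1],b[4])
    if bt and bs: print('  tri',tri(pt,bt[0][1],ps,bs[0][1]),tri(pt,bt[-1][1],ps,bs[-1][1]))
p=camera_params("wrist");K,Rm,t=P(p);s=r.observe();Rt=R.from_quat(s['eef_rot']).as_matrix()
print("cam in tool",Rt.T@(-Rm.T@t-s['eef_pos'])); print("cam axes in tool\n",Rt.T@Rm.T); print(Rt)
E
```

```text
yellow
  T [217.7 176.6] [217.5 177. ] (38.78627395629883, 11.123246192932129) 1.8476102352142334 307 z55 [644.9 251.2] z24 [648.6 253.8]
  T [320.6 201.5] [320.  201.5] (15.0, 8.0) 90.0 123 z55 [567.8 -98.4] z24 [ 570.  -102.9]
  T [349.8 200.5] [348. 201.] (16.0, 18.0) 90.0 198 z55 [ 571.4 -193.2] z24 [ 573.5 -199.7]
  S [234.8 174. ] [235.7 174.5] 377
  S [312.6 253.9] [312.3 252. ] 821
  tri [645.6 251.1  52.9] [ 561.4 -184.6   54.9]
red
  T [212.5 220.7] [212.6 220.5] (41.253787994384766, 12.206517219543457) 1.7357045412063599 369 z55 [496.8 263.9] z24 [497.4 266.7]
  T [337.3 223.2] [337.5 223. ] (16.0, 41.0) 90.0 578 z55 [ 496.3 -157.7] z24 [ 497.  -163.5]
  S [194.7 188.7] [195.8 189.5] 451
  S [293.5 267.4] [293.1 265.1] 869
  tri [496.9 263.8  54.6] [ 497.4 -162.7   30.7]
green
  T [211.7 243.2] [211.9 243.4] (44.13470458984375, 14.055638313293457) 1.7899105548858643 438 z55 [419.9 263.9] z24 [419.  266.7]
  T [337.9 245.6] [338.5 245.5] (15.0, 41.0) 90.0 553 z55 [ 421.1 -161.2] z24 [ 420.2 -167. ]
  S [173.9 197.1] [175.2 197.8] 547
  S [272.6 281.7] [272.7 279. ] 924
  tri [420.6 263.1  58.9] [ 421.5 -166.2   32.5]
blue
  T [215.9 198.5] [216.  198.1] (46.323951721191406, 15.136678695678711) 1.6365771293640137 493 z55 [572.8 254.2] z24 [575.  256.8]
  T [336.2 179.8] [336.5 179. ] (41.0, 16.0) 0.0 572 z55 [ 645.7 -154.2] z24 [ 649.4 -159.8]
  S [216.3 180.2] [217.  180.5] 597
  S [330.7 241.6] [330.8 240. ] 722
  tri [572.4 253.9  59.7] [ 648.6 -158.8   28.9]
cam in tool [-178.8   -0.1  -76.8]
cam axes in tool
 [[-0.  -0.3  1. ]
 [ 1.   0.   0. ]
 [-0.   1.   0.3]]
[[-0.   0.3  1. ]
 [-0.   1.  -0.3]
 [-1.  -0.   0. ]]
```

```bash
cat >> h.py <<'E'
def down(a,flip=0):   # tool pointing down, jaws along world x turned by a
    a=a+np.pi*flip; y=np.array([np.cos(a),np.sin(a),0]); x=np.array([0,0,-1.])
    return R.from_matrix(np.c_[x,y,np.cross(x,y)]).as_quat()
E
python3 - <<'E'
from h import *
np.set_printoptions(precision=2,suppress=True)
for f in (0,1):
    for p in [(645,251,53),(420,264,58),(648,-159,60),(421,-166,60),(535,255,260),(535,-162,260)]:
        print(f,p,kin.ik(p,down(0.03,f)))
E
```

```text
0 (645, 251, 53) [-0.73  0.71  0.46  1.58 -0.36  0.94 -0.13]
0 (420, 264, 58) [-0.97  0.41  0.39  2.07 -0.24  0.71 -0.4 ]
0 (648, -159, 60) [-0.36  0.78  0.85  1.66 -0.67  1.02  0.74]
0 (421, -166, 60) [-0.3   0.39  0.71  2.18 -0.4   0.69  0.71]
0 (535, 255, 260) [-0.88  0.33  0.47  1.63 -0.16  1.22 -0.35]
0 (535, -162, 260) [-0.57  0.38  1.05  1.73 -0.35  1.23  0.6 ]
1 (645, 251, 53) [-0.31  0.68 -0.21  1.54  0.16  0.93  2.61]
1 (420, 264, 58) [-0.49  0.4  -0.21  2.04  0.12  0.71  2.4 ]
1 (648, -159, 60) [-0.52  1.01  1.24  1.67 -1.01  1.24 -2.15]
1 (421, -166, 60) [-0.64  0.67  1.26  2.2  -0.85  0.91 -1.96]
1 (535, 255, 260) [-0.48  0.32 -0.07  1.6   0.02  1.22  2.63]
1 (535, -162, 260) [-0.68  0.49  1.27  1.74 -0.49  1.28 -2.41]
```

Run:
```python
from h import *
np.set_printoptions(precision=1,suppress=True)
s=r.observe(); r.servo_line([s['eef_pos'][0],s['eef_pos'][1],330],max_speed=250)
r.goto([535,258,330],down(0.03)); r.servo_line([535,258,270],max_speed=250)
for k,(x,y) in enumerate([(535,258),(535,-160)]):
    if k: r.goto([x,y,270],down(0.03))
    r.sleep(0.2); p=camera_params("wrist"); W=get_image("wrist")
    np.savez(f"w{k}.npz",W=W,**p); cv2.imwrite(f"pics/w{k}.png",W[:,:,::-1])
    print(r.observe()['t'],r.observe()['eef_pos'])
    Z=dict(yellow=53,red=56,green=58,blue=60) if k==0 else dict.fromkeys(HUE,24)
    for c in HUE:
        for b in blobs(W,c,2,600):
            box=cv2.boxPoints(cv2.minAreaRect(np.array([b[1]]).astype(np.float32))) if 0 else cv2.boxPoints((tuple(b[1]),b[2],b[3]))
            print(c,b[0],b[1],b[2],b[3],b[4],atz(p,b[1],Z[c])[:2])
```

```text
3.325 [535.7 258.4 271.6]
yellow [353.7 167.9] [354.5 169.8] (37.21437454223633, 117.11786651611328) 6.632514476776123 3053 [649.2 249. ]
red [227.2 155.6] [226.6 157.1] (38.07017517089844, 125.72012329101562) 1.6365771293640137 3290 [495.2 260.4]
green [160.8 154.6] [160.5 154.1] (134.4734344482422, 40.16586685180664) 86.633544921875 3532 [418.  262.1]
blue [293.6 150.9] [296. 164.] (132.0, 46.0) 90.0 3234 [577.4 255.4]
5.1167 [ 535.3 -159.2  269.9]
yellow [289.7 155.3] [292.  157.5] (115.0, 48.0) 90.0 4504 [ 574.6 -161. ]
red [229.5 154.2] [227.5 157. ] (112.0, 47.0) 90.0 4146 [ 492.5 -162.9]
green [169.3 154.7] [165.9 157.8] (115.27743530273438, 47.09545135498047) 86.18592071533203 4162 [ 413.9 -166.4]
blue [350.2 155.4] [353.7 158.2] (46.973731994628906, 114.22686767578125) 3.4893248081207275 4199 [ 653.3 -159.4]
```

View pics/w0.png

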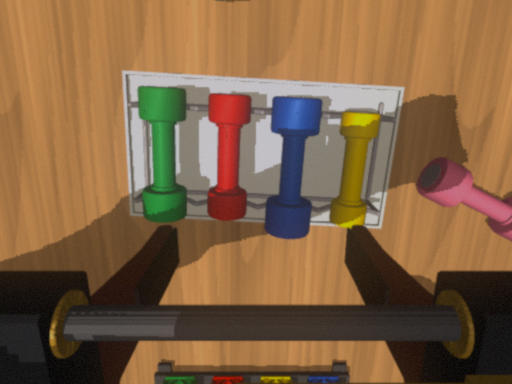

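View pics/w1.png

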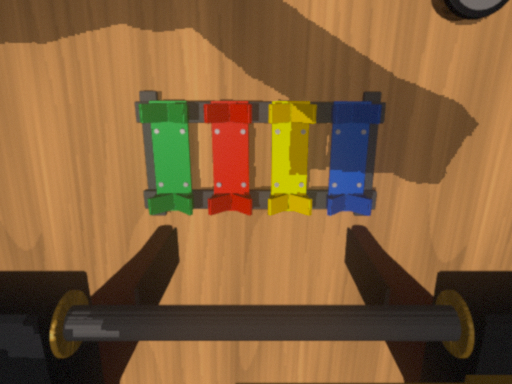

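The wrist views are clear: in w0 the dumbbells sit in columns 163, 228, 293 and 355. In w1 the saddles sit in columns 170, 230, 291 and 351. I'll fit silhouettes in all cameras for accurate poses.

```bash
cat >> h.py <<'E'
from scipy.optimize import minimize
DB=dict(yellow=(22,28),red=(24,32),green=(26,36),blue=(28,40))
SEAT=dict(yellow=37,red=40,green=43,blue=46)
th=np.linspace(0,2*np.pi,24,endpoint=False)
def cyl(rad,y0,y1): return np.array([[rad*np.cos(t),y,rad*np.sin(t)] for y in (y0,y1) for t in th])
def dumb(c):
    a,l=DB[c]; return [cyl(13,-40,40),cyl(a,40,40+l),cyl(a,-40-l,-40)]
def box(x,y0,y1,z0,z1): return np.array([[i,j,k] for i in(-x,x) for j in(y0,y1) for k in(z0,z1)],float)
SAD=[box(23,-71,71,0,4)]+[np.array([[i*a,j,k] for i in(-1,1) for j in(s*57-11,s*57+11) for a,k in((23,4),(23,30))],float) for s in(-1,1)]
def render(parts,pos,yaw,p,shape):
    m=np.zeros(shape,np.uint8); K,Rm,t=P(p); Rz=R.from_euler('z',yaw).as_matrix()
    for q in parts:
        X=(q@Rz.T+pos)@Rm.T+t; u=X@K.T; u=u[:,:2]/u[:,2:]
        cv2.fillConvexPoly(m,cv2.convexHull((u*16).round().astype(np.int32)),1,cv2.LINE_8,4)
    return m
def up(p,s): # params for an image enlarged s times
    return {**p,'fx':p['fx']*s,'fy':p['fy']*s,'cx':(p['cx']+.5)*s-.5,'cy':(p['cy']+.5)*s-.5}
def fit(groups,views,x0,fn,s=4,steps=(6,6,4,.04)):
    """groups: {colour: parts}; fn(x,colour)->pos,yaw; views: [(img,params)]"""
    data=[]
    for c,parts in groups.items():
        for img,p in views:
            m0=cv2.morphologyEx(mask(img,c),cv2.MORPH_CLOSE,np.ones((3,3),np.uint8))
            g=render(parts,*fn(x0,c),p,m0.shape); ys,xs=np.nonzero(g)
            if len(ys)<30: continue
            a,b,d,e=max(xs.min()-14,0),xs.max()+15,max(ys.min()-14,0),ys.max()+15
            M=cv2.resize(m0[d:e,a:b].astype(np.float32),None,fx=s,fy=s,interpolation=cv2.INTER_LINEAR)>.5
            data.append((c,parts,M,up({**p,'cx':p['cx']-a,'cy':p['cy']-d},s)))
    def iou(x):
        o=[]
        for c,parts,M,p in data:
            g=render(parts,*fn(x,c),p,M.shape)>0; o.append((g&M).sum()/max((g|M).sum(),1))
        return np.array(o)
    sim=np.vstack([x0]+[np.array(x0)+np.eye(len(x0))[i]*steps[i] for i in range(len(x0))])
    res=minimize(lambda x:1-iou(x).mean(),x0,method='Nelder-Mead',options=dict(initial_simplex=sim,maxfev=250,xatol=.05,fatol=1e-4))
    return res.x,iou(res.x)
E
cat > f1.py <<'E'
from h import *
np.set_printoptions(precision=3,suppress=True)
T,S=(get_image("top"),camera_params("top")),(get_image("side"),camera_params("side"))
def ld(k): d=dict(np.load(f"w{k}.npz")); return d.pop("W"),d
w0,w1=ld(0),ld(1)
G=dict(yellow=(646,251,53),red=(497,264,55),green=(420,264,58),blue=(573,254,60))
for c,g in G.items():
    for nm,v in (("W",[w0]),("TS",[T,S]),("all",[w0,T,S])):
        print(c,nm,*fit({c:dumb(c)},v,[*g,.02],lambda x,c:(x[:3],x[3])))
O=dict(green=-1.5,red=-.5,yellow=.5,blue=1.5)
def fs(x,c): return np.array([x[0]+75*O[c]*np.cos(x[2]),x[1]+75*O[c]*np.sin(x[2]),20]),x[2]
for nm,v in (("W",[w1]),("TS",[T,S]),("all",[w1,T,S])):
    x,i=fit({c:SAD for c in O},v,[535,-162,.035],fs,steps=(6,6,.04)); print(nm,x,i)
print({c:fs(x,c)[0].round(1).tolist() for c in O})
E
python3 f1.py
```

```text
yellow W [651.561 246.998  38.709  -0.03 ] [0.913]
yellow TS [646.148 254.389  51.952  -0.043] [0.734 0.789]
yellow all [646.998 250.248  52.073  -0.034] [0.874 0.733 0.779]
red W [495.237 259.501  46.33   -0.03 ] [0.848]
red TS [497.128 264.638  53.52   -0.036] [0.755 0.768]
red all [496.471 261.001  54.677  -0.031] [0.818 0.754 0.761]
green W [417.915 259.879  45.836  -0.024] [0.757]
green TS [421.783 265.202  56.408  -0.048] [0.773 0.767]
green all [421.392 262.555  57.004  -0.028] [0.725 0.773 0.761]
blue W [578.412 248.99   10.348  -0.015] [0.717]
blue TS [571.198 254.803  60.331  -0.037] [0.793 0.787]
blue all [572.533 253.692  58.12   -0.029] [0.599 0.796 0.781]
W [ 533.434 -163.127    0.028] [0.866 0.852 0.887 0.863]
TS [ 532.52  -162.339    0.027] [0.655 0.878 0.714 0.892 0.412 0.893 0.688 0.871]
all [ 533.061 -162.747    0.028] [0.868 0.655 0.872 0.851 0.724 0.885 0.887 0.412 0.888 0.854 0.692 0.865]
{'green': [420.6, -165.8, 20.0], 'red': [495.6, -163.8, 20.0], 'yellow': [570.5, -161.7, 20.0], 'blue': [645.5, -159.7, 20.0]}
```

Fits agree to about 3 mm, and the dumbbell x spacing comes out at 75 mm. I'll pick yellow first, from the end of the rack, with force-checked lowering.

```bash
cat > pp.py <<'E'
from h import *
np.set_printoptions(precision=1,suppress=True)
D=dict(yellow=(646.5,251,53),blue=(572,254,60),red=(497,263,55.5),green=(421.5,263.5,58)); YD=-.03
B=dict(yellow=3,blue=2,red=2,green=0)   # stay clear of the neighbour still in the rack
SD=dict(green=(421,-165.5),red=(496,-163.5),yellow=(571,-161.5),blue=(646,-159.5)); YS=.028
def pick(c,dx=0,dy=0,dz=0):
    x,y,z=D[c]; x+=dx; y+=dy; z+=dz; q=down(YD)
    r.goto([x+B[c],y,z+110],q); r.servo_line([x+B[c],y,z+40],250)
    r.servo_line([x+B[c],y,z],90); print('f at grasp',r.observe()['force'])
    jaws.close_gripper(40); s=r.observe(); print('grip',s['width'],s['eef_pos'],s['force'])
    r.servo_line([x+B[c],y,z+8],40); r.servo_line([x+B[c],y,z+120],200)
    s=r.observe(); print('lift',s['t'],s['width'],s['force'],s['torque'])
def place(c,dx=0,dy=0,dz=0):
    x,y=SD[c]; x+=dx; y+=dy; z=20+SEAT[c]+dz; q=down(YS)
    r.goto([x,y,z+90],q); r.servo_line([x,y,z+8],130); r.sleep(.3)
    f0=r.observe()['force'][2]
    for h in np.arange(6.5,-5,-1.5):
        r.servo_line([x,y,z+h],25); r.sleep(.1); f=r.observe()['force']
        if f[2]-f0>2: break
    print('down at',h,f0,f,r.observe()['eef_pos'])
    jaws.open_gripper(); r.servo_line([x,y,z+30],60); r.servo_line([x,y,z+110],250)
    s=r.observe(); print('done',c,s['t'],s['force'])
def shot(n):
    p=camera_params("wrist"); W=get_image("wrist"); np.savez(f"{n}.npz",W=W,**p); cv2.imwrite(f"pics/{n}.png",W[:,:,::-1])
E
python3 - <<'E'
from pp import *
pick("yellow"); shot("y1")
E
```

```text
f at grasp [ 0.7 -0.8 -0.5]
grip 0.20655793073877018 [649.5 251.   53. ] [-0.   0.1 -0.5]
lift 10.2583 0.4005706799163957 [ 0.3  0.4 -0.6] [-0.1  0.1  0. ]
```

View pics/y1.png

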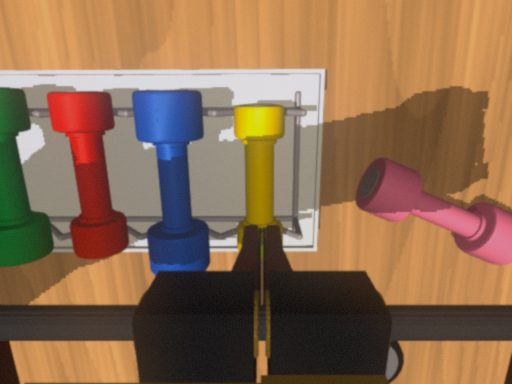

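The jaws closed on nothing. Yellow still lies in the rack (columns 235–285, rows 103–245) and the closed tips show at (262, 228). I'll re-measure to find out whether height or position is wrong.

Run:
```python
from h import *
np.set_printoptions(precision=2,suppress=True)
def ld(k): d=dict(np.load(f"{k}.npz")); return d.pop("W"),d
w0,y1=ld("w0"),ld("y1")
s=r.observe(); print(s['eef_pos'],s['joints'],s['width'],s['t'])
K,Rm,t=P(y1[1])
for dz in (0,-17): 
    X=Rm@(np.array(s['eef_pos'])+[0,0,dz])+t; print('tip px',(K@X/X[2])[:2])
for nm,v in (("y1",[y1]),("w0",[w0]),("both",[w0,y1])):
    print(nm,*fit({"yellow":dumb("yellow")},v,[647,251,45,-.03],lambda x,c:(x[:3],x[3]),steps=(6,6,10,.04)))
print(fit({"red":dumb("red")},[w0,y1],[497,262,45,-.03],lambda x,c:(x[:3],x[3]),steps=(6,6,10,.04)))
S=get_image("side"); T=get_image("top")
a=cv2.resize(S[130:280,120:320],None,fx=3,fy=3,interpolation=cv2.INTER_CUBIC)[:,:,::-1]
cv2.imwrite("pics/s2.png",a)
```

```text
[648.45 250.95 171.22] [-0.82  0.62  0.61  1.47 -0.37  1.17 -0.18] 0.46610800191728774 10.3083
tip px [260.72 231.5 ]
tip px [260.8  220.66]
y1 [646.35 246.96  26.29  -0.02] [0.77]
w0 [652.92 246.71  35.28  -0.03] [0.91]
both [647.4  247.99  49.5   -0.03] [0.89 0.71]
(array([493.91, 260.02,  50.43,  -0.02]), array([0.83, 0.86]))
```

View pics/s2.png

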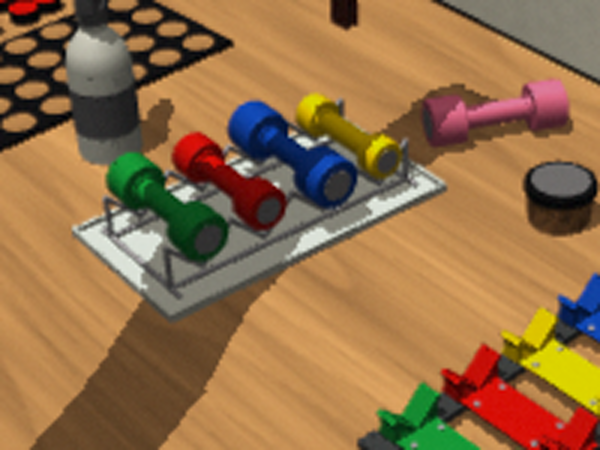

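Run:
```python
from h import *
np.set_printoptions(precision=2,suppress=True)
s=r.observe()
for n in("side","top"):
    K,Rm,t=P(camera_params(n))
    for X in ([648.5,251,171],[648.5,251,154],[648.5,251,53],[648.5,251,36],[646.5,251,53]):
        u=K@(Rm@np.array(X)+t); print(n,X,u[:2]/u[2])
S,T=get_image("side"),get_image("top")
a=cv2.resize(S[60:260,130:330],(600,600),interpolation=cv2.INTER_CUBIC)
cv2.imwrite("pics/s3.png",a[:,:,::-1])
print(blobs(S,"yellow",3))
```

```text
side [648.5, 251, 171] [235.08 141.9 ]
side [648.5, 251, 154] [235.26 146.72]
side [648.5, 251, 53] [236.28 174.14]
side [648.5, 251, 36] [236.45 178.57]
side [646.5, 251, 53] [235.81 174.36]
top [648.5, 251, 171] [214.66 171.45]
top [648.5, 251, 154] [215.12 172.15]
top [648.5, 251, 53] [217.62 175.99]
top [648.5, 251, 36] [218.01 176.59]
top [646.5, 251, 53] [217.6  176.57]
[(array([312.54, 253.91]), array([312.67, 251.47]), (55.523712158203125, 21.344181060791016), 33.231712341308594, 821), (array([234.87, 174.02]), array([235.77, 174.35]), (38.274314880371094, 13.590154647827148), 33.690067291259766, 372)]
```

View pics/s3.png

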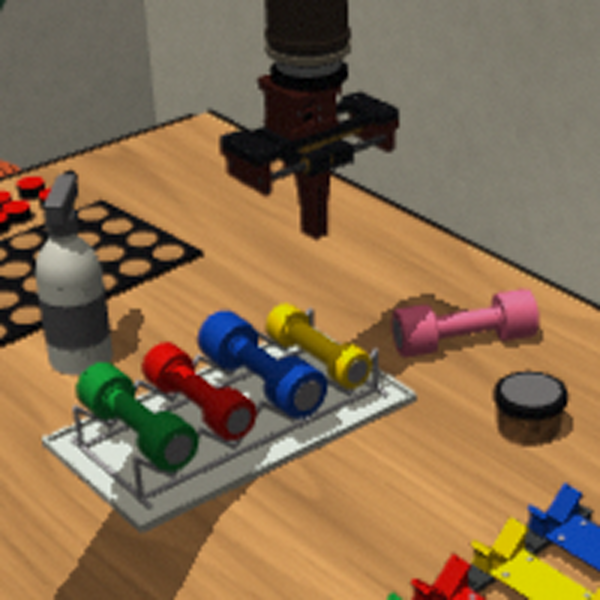

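The side view puts the fingertips at about (235, 139). The reported pose predicts (235, 147), so the tips really stand about 30 mm higher than reported. The wrist view agrees. I'll check this at a lower hover, stopping partway down with force readings.

Run:
```python
from h import *
np.set_printoptions(precision=2,suppress=True)
jaws.open_gripper()
r.servo_line([649.5,251,90],250); r.servo_line([649.5,251,40],90); r.sleep(.2)
s=r.observe(); print(s['eef_pos'],s['force'],s['t'])
S=get_image("side")
K,Rm,t=P(camera_params("side"))
a=cv2.resize(S[110:230,160:320],(800,600),interpolation=cv2.INTER_CUBIC)
e=np.array(s['eef_pos'])
for dx,col in((-44,(255,0,0)),(44,(255,0,0))):
    for dz,c2 in((-17,(255,255,255)),(13,(255,0,255)),(0,(0,255,255))):
        u=K@(Rm@(e+[dx,0,dz])+t); u=(u[:2]/u[2]-[160,110])*5; cv2.circle(a,tuple(u.astype(int)),4,c2,-1)
cv2.imwrite("pics/s4.png",a[:,:,::-1]); print('cam',-Rm.T@t)
```

```text
[649.9  251.13  40.65] [ 0.53  0.4  -0.1 ] 13.275
cam [-197.89 -823.47  903.28]
```

View pics/s4.png

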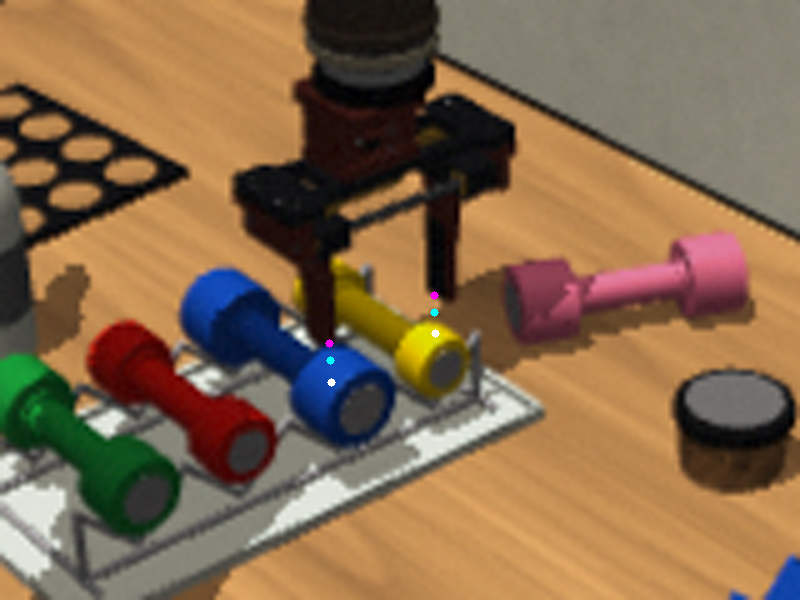

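The magenta markers (30 mm above the stated tip) land on both real fingertips, (322, 343) and (440, 300). So commanded z needs a −30 mm correction and x/y are good. Continuing with it.

```bash
sed -i 's/^def pick/ZO=-30  # true TCP stands about 30 mm above the reported one\ndef pick/; s/z+=dz; q=down(YD)/z+=dz+ZO; q=down(YD)/; s/z=20+SEAT\[c\]+dz/z=20+SEAT[c]+dz+ZO/' pp.py
python3 - <<'E'
from pp import *
x,y,z=649.5,251,53+ZO
r.servo_line([x,y,z],60); print(r.observe()['force'])
jaws.close_gripper(40); s=r.observe(); print(s['width'],s['force'])
if s['width']>15:
    r.servo_line([x,y,z+8],40); r.sleep(.2); s=r.observe(); print(s['width'],s['force'],s['torque'],s['eef_pos'])
    r.servo_line([x,y,z+110],150)
    r.goto([*SD['yellow'],20+37+ZO+70],down(YS)); r.sleep(.2); shot("y2"); s=r.observe();print(s['t'],s['force'],s['width'],s['eef_pos'])
    S=get_image("side"); cv2.imwrite("pics/s5.png",cv2.resize(S[150:320,220:420],(800,680))[:600,:,::-1])
E
```

```text
[-0.3  0.5  0.5]
25.61000768580004 [-8.7 -0.8  5.7]
25.446845088154223 [-0.5  0.5 -3. ] [-0.1  0.1  0. ] [649.5 250.9  30.8]
17.9417 [ 0.7 -0.9 -2.5] 25.323765960964966 [ 571.4 -160.6   96.9]
```

View pics/y2.png

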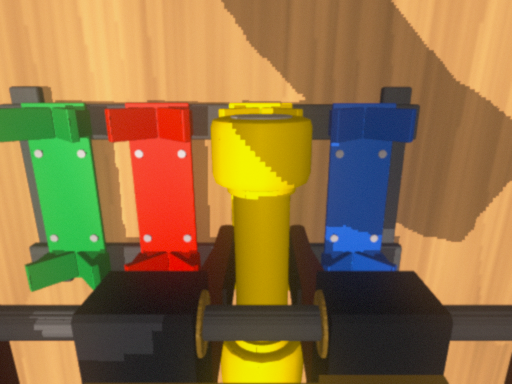

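Yellow is held (25.4 mm wide, −2.5 N) and lined up over its saddle, around column 262. Placing it now.

Run:
```python
from pp import *
place("yellow"); shot("y3")
S=get_image("side"); cv2.imwrite("pics/s6.png",cv2.resize(S[200:320,230:390],(800,600),interpolation=cv2.INTER_CUBIC)[:,:,::-1])
```

```text
down at -1.0 -2.0981279837143796 [-5.   1.3  8.6] [ 571.1 -161.5   27. ]
done yellow 23.6167 [-1.   0.1 -1.2]
```

View pics/y3.png

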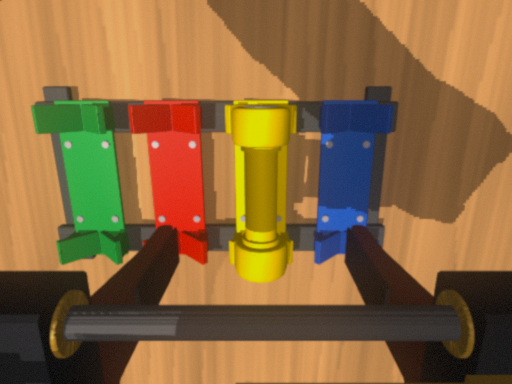

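Yellow is seated between the yellow cradles (columns 230–297). Checking its along-handle centring by fitting it relative to the saddles.

```bash
cat > chk.py <<'E'
from pp import *
import sys
np.set_printoptions(precision=3,suppress=True)
O=dict(green=-1.5,red=-.5,yellow=.5,blue=1.5)
def fs(x,c): return np.array([x[0]+75*O[c]*np.cos(x[2]),x[1]+75*O[c]*np.sin(x[2]),x[3] if len(x)>3 else 20]),x[2]
def ld(k): d=dict(np.load(f"{k}.npz")); return d.pop("W"),d
E
python3 - <<'E'
from chk import *
v=[ld("y3")]; w1=[ld("w1")]
S=[(get_image("side"),camera_params("side"))]
G={c:SAD for c in("red","blue")}
for nm,w in(("y3",v),("w1",w1),("side",S)):
    print(nm,'rack',*fit(G,w,[534,-162,.028,20],fs,steps=(6,6,.04,8)))
for nm,w in(("y3",v),("side",S)):
    x,i=fit({"yellow":dumb("yellow")+[q+np.array([0,0,-37]) for q in SAD[:0]]},w,[571,-162,.028,57],lambda x,c:(np.array([x[0],x[1],x[3]]),x[2]),steps=(6,6,.04,5)); print(nm,'yellow',x,i)
E
```

```text
y3 rack [ 533.425 -163.317    0.029   19.167] [0.795 0.801]
w1 rack [ 534.412 -163.189    0.021   17.909] [0.849 0.876]
side rack [ 536.965 -158.816    0.029   13.876] [0.895 0.809]
y3 yellow [ 570.612 -158.248    0.026   63.214] [0.771]
side yellow [ 561.778 -166.869    0.045   52.276] [0.586]
```

View pics/s6.png

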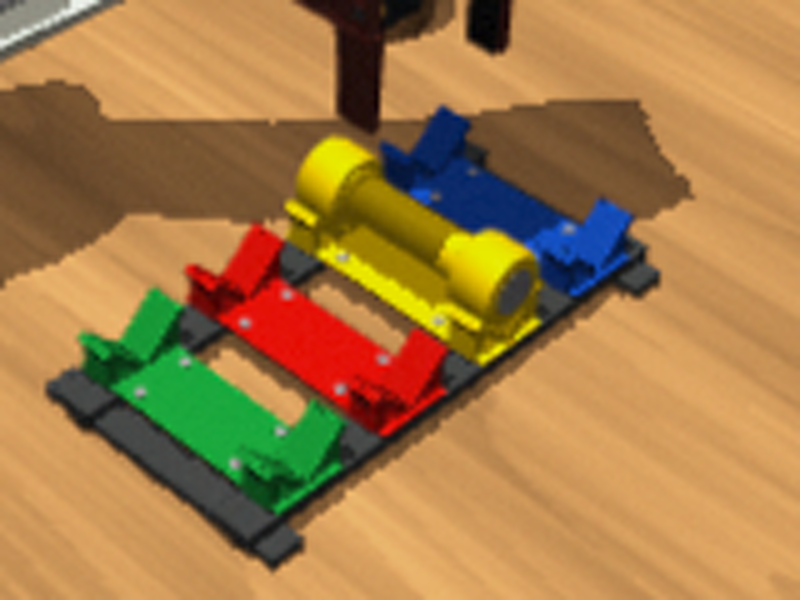

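The side view shows yellow down in both cradles and centred, with its end face at about (515, 285) flush with the cradle end. Blue next.

Run:
```python
from pp import *
pick("blue")
s=r.observe()
if s['width']>15: place("blue")
shot("b3")
S=get_image("side"); cv2.imwrite("pics/s7.png",cv2.resize(S[150:330,150:390],(800,600),interpolation=cv2.INTER_CUBIC)[:,:,::-1])
```

```text
f at grasp [-0.5  0.4  0.2]
grip 25.650699777098293 [571.6 254.1  29.8] [-7.1 -0.7  5.4]
lift 28.375 24.986252545863092 [ 0.1 -0.4 -6.8] [-0.   0.1  0. ]
down at -2.5 -6.66269130802252 [-3.9  0.8  6.1] [ 646.2 -159.6   34.3]
done blue 35.675 [ 0.2  0.2 -1. ]
```

View pics/s7.png

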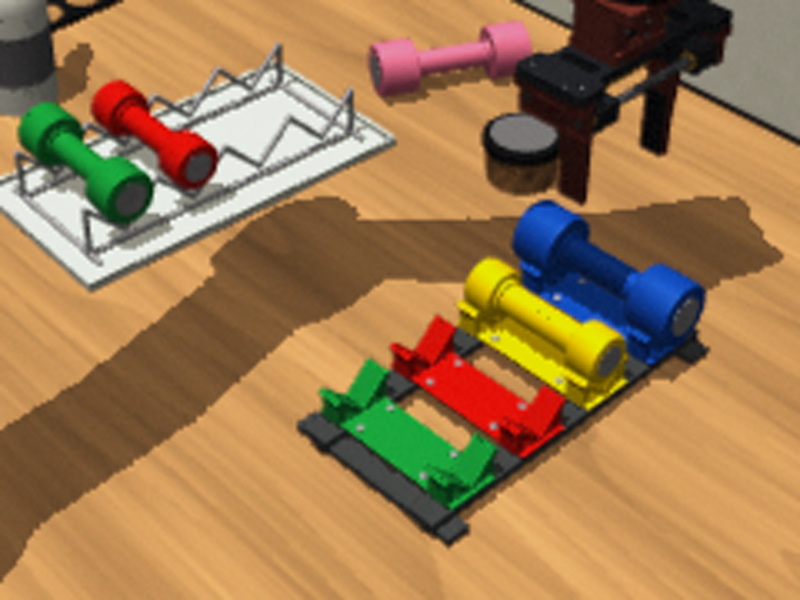

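Blue is seated in its saddle (centre about (610, 265)), yellow is unmoved, and red and green are still in the drying rack. Now red and green, stopping if a grip fails.

Run:
```python
from pp import *
for c in("red","green"):
    pick(c)
    if r.observe()['width']<15: print("MISS"); break
    place(c)
r.goto([535,-100,300],down(.03)); r.sleep(.3); shot("e1")
S=get_image("side"); cv2.imwrite("pics/s8.png",cv2.resize(S[150:330,150:390],(800,600),interpolation=cv2.INTER_CUBIC)[:,:,::-1])
print(r.observe()['t'])
```

```text
f at grasp [ 0.5 -0.7  0.3]
grip 24.896184125835717 [496.9 263.1  25.2] [-5.9 -0.8  5.3]
lift 40.4917 25.080156208227088 [ 0.4 -0.8 -4.4] [-0.   0.1  0. ]
down at -1.0 -3.2707329808362564 [-3.1  1.9  6.9] [ 496.1 -163.6   29.6]
done red 47.4417 [-0.6 -0.3 -0.1]
f at grasp [ 0.5 -0.1  1.5]
grip 25.225173348685637 [421.8 263.5  28. ] [ 1.1  0.1 -1.5]
lift 52.1083 25.42707380689307 [ 0.7  0.7 -5.3] [-0.1  0.1  0. ]
down at -1.0 -6.866169094127021 [-3.   1.7  6.1] [ 421.1 -165.6   32.3]
done green 59.0667 [-0.4  0.5 -0.5]
60.3
```

View pics/s8.png

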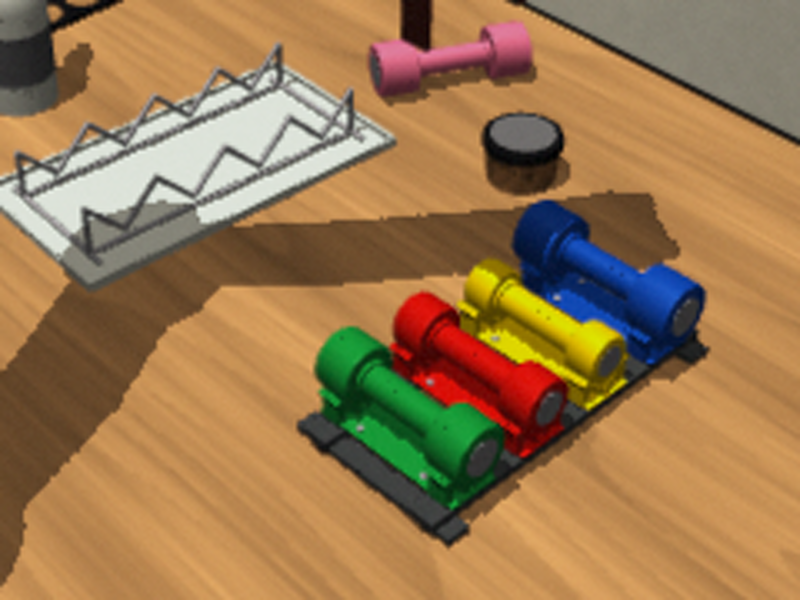

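View pics/e1.png

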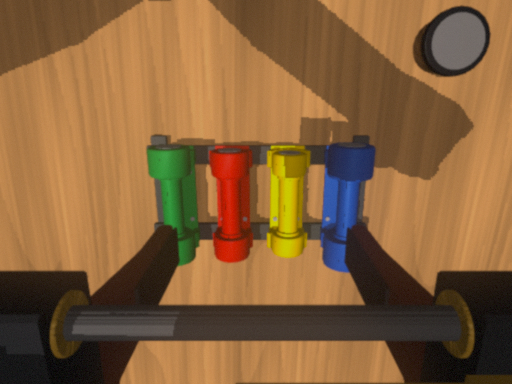

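All four look seated, released and aligned, and the tub is untouched. One last numeric check of the along-handle centring, from directly overhead.

Run:
```python
from chk import *
r.goto([535,-215,300],down(.028)); r.sleep(.3); shot("e2")
v=[ld("e2")]; T=[(get_image("top"),camera_params("top"))]; S=[(get_image("side"),camera_params("side"))]
for c in O:
    sx,sy=fs([533.4,-163.2,.028],c)[0][:2]
    parts=dumb(c)
    for nm,w in(("wrist",v),("side",S)):
        x,i=fit({c:parts+[q-[0,0,SEAT[c]] for q in SAD]},w,[sx,sy,.028],lambda x,c:(np.array([x[0],x[1],20+SEAT[c]]),x[2]),steps=(5,5,.03))
        print(c,nm,'dx,dy',x[:2]-[sx,sy],'dyaw',x[2]-.028,i)
print(r.observe()['t'],r.observe()['force'])
```

```text
green wrist dx,dy [-0.212 -1.915] dyaw -0.010916534183945361 [0.834]
green side dx,dy [-2.151  0.017] dyaw -0.0074467589212093115 [0.891]
red wrist dx,dy [-1.289 -2.508] dyaw 0.008905740483359566 [0.85]
red side dx,dy [-2.284  0.331] dyaw -0.017543213323976778 [0.838]
yellow wrist dx,dy [-0.226 -0.617] dyaw 0.007777939222609425 [0.913]
yellow side dx,dy [-1.563 -0.338] dyaw -0.020021106174921668 [0.862]
blue wrist dx,dy [ 0.647 -3.179] dyaw 0.01377994974491514 [0.818]
blue side dx,dy [-1.585 -0.201] dyaw -0.03326689850537265 [0.842]
61.2833 [-0.386  0.181 -0.229]
```

View pics/e2.png

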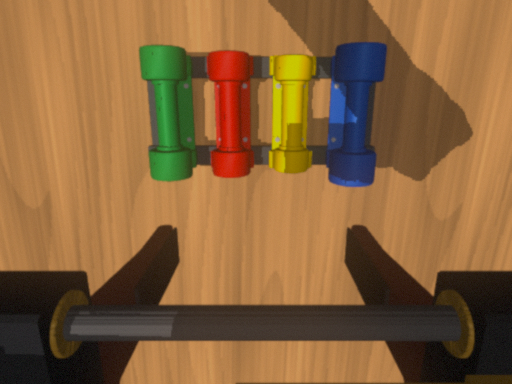

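The overhead view shows all four seated in order (columns 166, 231, 292, 355). The fits put each one within about 3 mm and 0.04 rad of its saddle, so I'm handing in.

```bash
python3 -c "
from plant import r
print(r.hand_in(), r.observe()['t'])"
```

```text
the job is handed in; nothing more can be done
the job is handed in; nothing more can be done
```

All four dumbbells are on the saddles of their own colour, in both cradles and released. The job was handed in at about 61 s of the 112 s allowed, and the hand-in reported no verdict.

- **What I did:** I located the dumbbells and saddles by colour-silhouette fits in the cameras. I moved yellow, blue, red, then green with a 40 N grip. Each was lowered in 1.5 mm steps until the wrist force showed contact, then released.
- **What went wrong:** The first yellow grasp closed on nothing. The side camera showed the fingertips about 30 mm higher than the reported TCP and `r.nose_length` imply. I applied a −30 mm height correction, and all four grasps then held at 25–26 mm.
- **Last checks:** The final wrist and side fits put each dumbbell within about 2.3 mm across, 3.2 mm along and 0.035 rad of its saddle. In the last side view the tub looked untouched and so did the part of the bottle in frame, though I did not measure either.
- **Disagreements:** The two cameras differ by up to about 3 mm and 0.05 rad, since the colour masks were imperfect (overlap scores 0.82–0.91). An earlier fit of yellow alone in the side view, with its height left free, was poor (overlap 0.59, 9 mm off), and I discounted it. I did not check seated heights directly at the end. They were assumed in the final fits and are supported by contact coming 1.0–2.5 mm below the planned set-down height.

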